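# Reverse the ratchet spanner and slacken the tool-rest clamp bolt

### The arm

A 6-joint arm with a two-finger parallel gripper is mounted at the origin on the work surface. World frame = base frame: x ahead of the robot, y to its left, z up, the work surface at z = 0. Lengths are in m, angles in rad, forces in N, time in s.
With the tool pointing down it reaches from about 0.275 to 0.875 m from the base axis. Payload 12.5 kg.
Tool frame: the origin (TCP) lies on the centre line of the jaws, within the pads' length; the fingertips stand 22 mm ahead of it and the grasp point (between the pads) lies 3 mm ahead of it; z points along the fingers, y is the direction in which the jaws open and shut (so a half turn about z gives the same grasp; the last joint's range is limited). The gripper opens to 85 mm and grips with 20 to 120 N. Pads are 22 mm wide; open, the fingers measure 114 mm over their backs; the gripper's body (76 mm by 85 mm) begins 54 mm behind the grasp point. The pads swing forward as they close: fully open they stand 13 mm farther back than shut.
Start: joints at [-1.296, 0.351, 1.652, -0, 1.139, -0.085], TCP at [0.194, -0.515, 0.253] pointing down, gripper open.
Joint ranges: [-2.75, 2.75], [-0.79, 2.1], [0.01, 2.65], [-1.57, 4.71], [0.07, 3.14], [-2.87, 2.87]. Speed limits (rad/s): [2.22, 2.22, 2.79, 3.14, 3.14, 3.14].

### API

Orientations are given as a unit quaternion [x, y, z, w].
In Python, from plant import env gives the robot as it stands.
- The arm moves only by the shell command python3 -m handwheel 'ROWS' [FORCE]. ROWS is JSON, a list that holds one entry, the list of rows, each a list of 5 numbers: the opening in per cent of the stroke, from 0 (shut) to 100 (fully open), then the shift along the world's x, y, z in cm, then the turn about the world's z in rad. In form: [[[hand, tx, ty, tz, turn], ...]]. A call has 1 to 10 rows; each row is the pose to reach, as a shift and turn from the pose commanded when the call began; what a row does not reach only later rows make up. A row lasts 1/10 s, in which the tool goes at most 50 mm and 8.59 degrees, less where a joint would pass 70% of its speed; a pose out of reach is approached as far as the arm can. A call with a gripper value outside its range is refused whole. The fingers move at their own pace and stop on an object; FORCE is the grip in N (left out, the last holds). Time passes only in rows, so rows that repeat a pose let the fingers close. It gives the time, the measured TCP pose, the force and the opening at its end, in the units of the state.
- env.get_state(): the state, without advancing time (a new reading comes with each control period).
- env.get_image(name): name is "scene" or "top" or "wrist"; returns a dict with "img" (420x560x3 uint8, red, green, blue), "range_z" (420x560 float32, m along the optical axis (not along the pixel's ray), 0 where there is no reading), "K" (3x3 intrinsics, pixels), "k1" (the pictures are not rectified: a ray, as slopes to the right and down, at radius r is drawn at 1 + k1 r^2 times it, then the intrinsics apply), "view" (4x4, takes a point from world to camera coordinates); the wrist camera has in their place "mount" (4x4, takes a point from camera to tool coordinates, whose origin is the TCP and whose axes are the flange's). Camera axes: x right, y down, z forward; pixel columns grow to the right and rows downward; lengths in m; the calibration is good to about 2 mm. A picture is of the moment at which its call begins: read the wrist's pose just before it.
- env.finish_job(): hands the job in, once; it reports no verdict.
Trained networks look in the newest picture that a camera, given by its name, has taken for a name from the list of things; names that differ only in an ending like _2 or _b are one class to them, and where a whole thing is asked for, a point or a joint stands for the part that bears it (a point fixed in the world has none). Each returns a list of dicts, best first, with "p" (0 to 1); they miss things now and then, are a little off and sometimes report something else, mostly with a low value. They report only what shows in the picture. A call takes as long as a camera call.
- env.outline_of(label, camera): "pixels" (420x560 bool, what is visible of it) and "box" ([left, top, right, bottom] in pixels, round what is visible of it).
- env.tip_of(label, camera): "point" ([row, column] in pixels: a listed point, or the origin of a listed thing).
The state is a dict: "clock": time; "qpos": joint angles; "joint_vel": joint speeds; "tau": joint torques, N m; "eef_pos": TCP position; "eef_rot": TCP orientation; "ft_force": force on the tool from outside, world axes, zero at the start; "ft_torque": the same for the moment, N m; "width": finger opening in m.
Only numpy, scipy, OpenCV 4.12 (cv2) and the standard library are available. Lean on these libraries where they do the work, as an engineer would, in place of code of your own. Each camera call takes 0.05 s, during which the arm holds its last target.

### The job

The clamp bolt of the lathe's tool-rest base is tight and the ratchet spanner on it is set to tighten: push the small red direction lever on the spanner's neck fully over to its other side, gently, because it snaps if forced. Then swing the handle smoothly to slacken the bolt (anticlockwise from above) by about 50 degrees, not less than 45 nor more than 60, counted on the bolt itself, as the handle first swings through some slack. Never tighten the bolt, leave the bowl, wood blank and steel ring on the bench where they are, and leave the spanner on the bolt with the lever over.

Things in the scene. Friction and masses are not known exactly. Their poses are not given: they have to be found in the camera images.
- lathe: Fixed bench lathe; origin on the bench straight below the clamp bolt's axis, z up, x away from the operator. Blue bed 920 mm along y, rail tops at 56 mm, front edge 14 mm to +x of the bolt. White headstock (y 340 to 500, 245 mm high), tailstock (y -295 to -412, 225 mm high). Dark tool-rest base 62 mm wide, x -40 to 150, top at 75 mm; rest at x 120, y +-87, top at 159 mm
- bolt_top (a point): Centre of the top of the brass-coloured hex bolt head (25 mm over corners), on the upright bolt axis, 104 mm above the bench, 8 mm above the spanner's ring. A white paint stripe on it points from the axis to the lathe's -x while the bolt is tight and turns with the bolt
- bolt (a joint): Turned angle of the clamp bolt, rad: 0 = tight as found, positive = slackened (anticlockwise from above), negative = tightened. It resists with about 1.3 N m at all angles and stays where it is left
- spanner (a joint): Swing of the spanner about the bolt axis, rad, -1.3 to 1.7: 0 = handle points to the lathe's -x, positive = anticlockwise from above (handle moves to the lathe's -y). Stiff: about 1.3 N m of drag when it clicks freely, 2.6 N m in all while it turns the bolt. 10 teeth: up to 36 degrees of free travel before it bites
- handle_grip (a point): Middle of the black grip, 190 mm from the bolt axis, at mid-thickness, 87 mm above the bench. The grip is a level bar 24 mm wide, 18 mm thick, 135 to 255 mm from the axis; inward of it a 20 mm wide shank, then from 92 mm inward a neck 30 mm wide, 12 mm thick, top at 93 mm, and the ring, 56 mm across. Only bench lies below the handle
- ratchet: The steel ratchet spanner, 255 mm from bolt axis to handle end; its origin lies on the bolt axis, 77 mm above the bench, its -x axis points along the handle. It slips or bends if pushed with more than 35 N
- lever_tip (a point): Centre of the top of the red lever's upright tab, 114 mm above the bench. The tab is 9 mm thick (sideways), 12 mm long (along the lever), 20 mm tall above the neck, 28 mm from the lever's upright pivot; the pivot is on the neck's centre line 46 mm from the bolt axis, and the lever points from it towards the handle's end
- lever_tab: The red direction lever itself; it snaps at more than 12 N. Its origin lies on its pivot, 1 mm above the neck; its -x axis points along the lever
- lever (a joint): Angle of the lever on the spanner, rad, positive anticlockwise from above, -0.45 to 0.45 between firm stops; stays where left (1 to 3 N at the tab moves it). The spanner drives the bolt only towards the side to which the tab leans: near -0.45 it tightens and clicks freely the other way, near +0.45 it slackens. In between it does not bite reliably
- bowl: Turned wooden bowl, 110 mm across and 48 mm high, standing on the bench; origin at the centre of its underside
- blank: Square light wood blank, 150 x 34 x 34 mm, lying on the bench along its x axis; origin at the centre of its underside
- faceplate: Flat steel ring, 72 mm outside, 26 mm bore, 14 mm high, on the bench; origin at the centre of its underside

How it is judged:
By the outcome, as a careful person would: the job done as asked, in the order asked, and still so for the second after the job is handed in, with the robot touching nothing.
It also fails if it takes over 70 s, if anything falls off the work surface, if the arm or the gripper's body presses on something with over 40 N, if the wrist force passes 120 N, or if a joint passes its speed limit or range.

## Working session

There is one attempt and no reset: what is moved stays moved. The work goes in short steps, Python scripts to look and compute and a shell command to move; the robot and the scene stay as the last step left them, time stands still between calls to the robot, and variables do not carry over. Pictures are saved under pics/ and viewed, and the job is handed in when it is done.

```bash
ls; mkdir -p pics
cat > h.py <<'E'
import numpy as np, cv2
from plant import env
from scipy.spatial.transform import Rotation as R
def save(im,name,s=1.0): cv2.imwrite('pics/'+name,cv2.resize(im['img'][:,:,::-1],None,fx=s,fy=s))
def c2w(im,st=None):
    if 'view' in im: return np.linalg.inv(im['view'])
    T=np.eye(4);T[:3,:3]=R.from_quat(st['eef_rot']).as_matrix();T[:3,3]=st['eef_pos'];return T@im['mount']
def ray(im,px,st=None):  # px=[row,col]
    K=im['K'];u=np.array([(px[1]-K[0,2])/K[0,0],(px[0]-K[1,2])/K[1,1]]);s=u.copy()
    for _ in range(20): s=u/(1+im['k1']*(s@s))
    T=c2w(im,st);return T[:3,3],T[:3,:3]@np.array([s[0],s[1],1.])
def at_z(im,px,z,st=None):
    o,d=ray(im,px,st);return o+d*(z-o[2])/d[2]
def at_depth(im,px,st=None):
    o,d=ray(im,px,st);r=im['range_z'][int(round(px[0])),int(round(px[1]))];return o+d*r
def proj(im,P,st=None):
    p=np.linalg.inv(c2w(im,st))@np.append(P,1);s=p[:2]/p[2];s=s*(1+im['k1']*(s@s));K=im['K']
    return np.array([s[1]*K[1,1]+K[1,2],s[0]*K[0,0]+K[0,2]])
E
python3 - <<'E'
from h import *
st=env.get_state();print(st)
Z=dict(bolt_top=.104,lever_tip=.114,handle_grip=.087,lathe=0,ratchet=.077,lever_tab=.088,bowl=0,blank=0,faceplate=0)
for c in ['top','scene','wrist']:
    st=env.get_state();im=env.get_image(c);save(im,c+'0.png')
    for k,z in Z.items():
        for r in env.tip_of(k,c)[:2]:
            print(c,k,round(r['p'],2),np.round(r['point'],1),at_z(im,r['point'],z,st).round(4),at_depth(im,r['point'],st).round(3))
E
```

```text
pics
{'clock': 0.0, 'qpos': array([-1.29562978e+00,  3.51219953e-01,  1.65246689e+00, -1.10474142e-05,
        1.13910890e+00, -8.45902555e-02]), 'joint_vel': array([-0.00108871, -0.00121236, -0.00091252,  0.000527  , -0.00010032,
       -0.00111597]), 'tau': array([-2.23183370e-04, -5.06110024e+01, -2.91411620e+01, -3.70726775e-05,
        4.57743634e-03, -8.91435150e-06]), 'eef_pos': array([ 0.1935631 , -0.51446437,  0.25275106]), 'eef_rot': array([ 9.83864863e-01,  1.78912182e-01, -6.22262051e-05, -5.98338664e-04]), 'ft_force': array([-0.65601105, -1.04908477, -0.988675  ]), 'ft_torque': array([-0.03402971, -0.01608247, -0.00016196]), 'width': 0.08562687647381156}
top bolt_top 0.63 [165.7 278.5] [0.598  0.0164 0.104 ] [0.599 0.017 0.099]
top lever_tip 0.47 [188.3 257.9] [0.5389 0.0699 0.114 ] [0.539 0.07  0.113]
top handle_grip 0.96 [235.2 249.9] [0.4202 0.0941 0.087 ] [0.423 0.1   0.011]
top lathe 0.73 [171.5 274.7] [0.5991 0.03   0.    ] [0.587 0.027 0.078]
top ratchet 0.81 [167.6 274.8] [0.5976 0.027  0.077 ] [0.593 0.026 0.106]
top lever_tab 0.38 [180.3 268.2] [0.5626 0.0444 0
[... 392 characters left out ...]
0.169 0.004]
scene handle_grip 0.68 [171.2 275.3] [0.4262 0.115  0.087 ] [0.432 0.106 0.096]
scene lathe 0.83 [236.6 308.3] [0.5965 0.0152 0.    ] [ 0.596  0.017 -0.002]
scene lathe 0.61 [207.6 312.6] [0.5511 0.1187 0.    ] [0.6   0.027 0.106]
scene ratchet 0.55 [218.9 311.5] [0.6045 0.0144 0.077 ] [0.612 0.001 0.093]
scene lever_tab 0.6 [202.4 302.9] [0.5593 0.046  0.088 ] [0.564 0.038 0.097]
scene bowl 0.69 [156.2 302.5] [0.4067 0.3055 0.    ] [0.43  0.266 0.038]
scene bowl 0.55 [199.  300.5] [0.5027 0.131  0.    ] [0.552 0.045 0.098]
scene blank 0.67 [298.  184.3] [ 0.4349 -0.3244  0.    ] [ 0.457 -0.341  0.038]
scene faceplate 0.89 [207.9 267.6] [0.4396 0.049  0.    ] [0.45  0.034 0.019]
```

Run:
```python
from h import *
im=env.get_image('top');cv2.imwrite('pics/topc.png',cv2.resize(im['img'][120:300,150:430,::-1],None,fx=2.8,fy=2.8,interpolation=cv2.INTER_CUBIC))
```

```text
(no output)
```

View pics/topc.png

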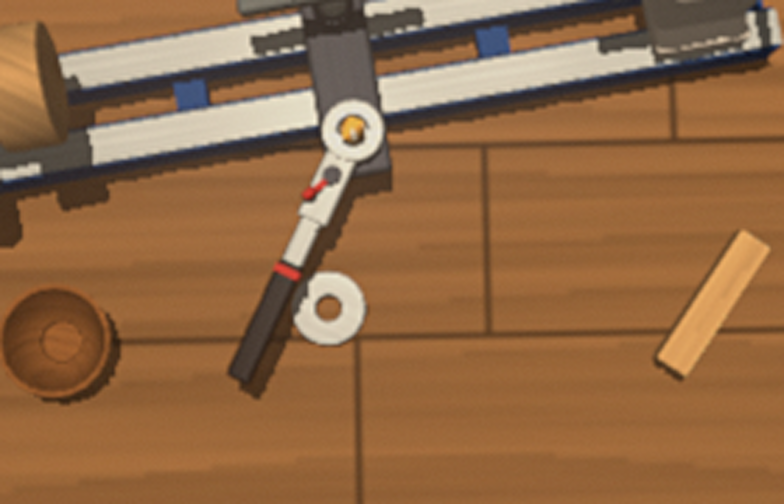

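View pics/scene0.png

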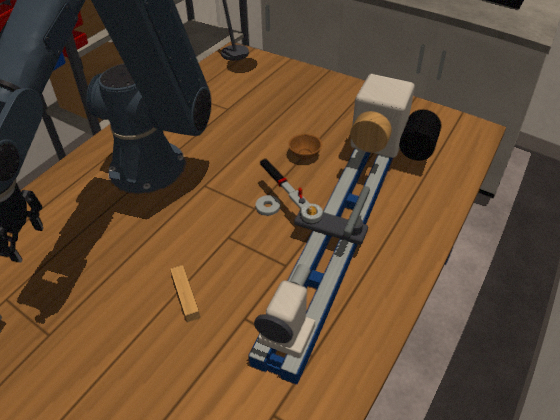

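View pics/top0.png

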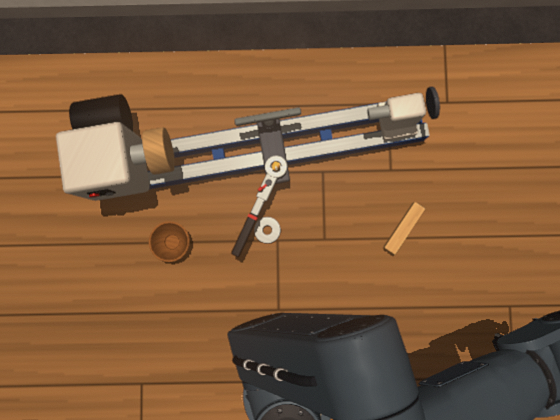

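The top view shows the handle pointing down-left from the bolt at crop pixel (352,129). The red lever leans left at (310,190), the tightening side, and the ring lies below and right of the grip. I'll get a closer wrist view next.

```bash
python3 -m handwheel '[[[100,3,5,3,0],[100,5,10,6,0],[100,8,15,9,0],[100,10,20,10,0],[100,13,25,10,0],[100,16,30,10,0],[100,18,35,10,0],[100,20,40,10,0],[100,22,45,10,0],[100,24,50,10,0]]]'
python3 -m handwheel '[[[0,0,2,0,0],[0,0,5,0,0],[0,0,5,0,0],[0,0,5,0,0]]]'
cat > m.py <<'E'
from h import *
import sys
n=sys.argv[1]
Z=dict(bolt_top=.104,lever_tip=.114,handle_grip=.087,ratchet=.077,lever_tab=.094)
for c in ['wrist','top']:
    st=env.get_state();im=env.get_image(c);save(im,c+n+'.png',1.4)
    for k,z in Z.items():
        for r in env.tip_of(k,c)[:1]:
            print(c,k,round(r['p'],2),np.round(r['point'],1),at_z(im,r['point'],z,st).round(4))
    print(st['clock'],st['eef_pos'].round(4),st['ft_force'].round(2),st['qpos'].round(2))
E
python3 m.py 1
```

```text
clock: 2.55
eef_pos: [0.405, -0.0829, 0.3532]
eef_rot: [0.984, 0.179, 0.0, 0.0]
ft_force: [1.4, -1.4, 0.1]
width: 0.0853
clock: 2.95
eef_pos: [0.4046, -0.0346, 0.3529]
eef_rot: [0.984, 0.18, 0.0, 0.0]
ft_force: [0.1, -1.0, -0.4]
width: 0.0286
wrist lever_tip 0.59 [ 33.8 237.9] [0.5389 0.0649 0.114 ]
wrist handle_grip 0.97 [117.9 182.6] [0.4316 0.1041 0.087 ]
wrist ratchet 0.57 [  0.  291.7] [0.601 0.026 0.077]
2.95 [ 0.4046 -0.0346  0.3529] [ 0.08 -0.98 -0.42] [-0.2  -0.02  1.85 -0.    1.31  1.01]
top bolt_top 0.24 [243.3 172. ] [0.4027 0.2924 0.104 ]
top lever_tip 0.42 [189.9 259.8] [0.5347 0.0651 0.114 ]
top handle_grip 0.79 [233.6 250.3] [0.4243 0.093  0.087 ]
top ratchet 0.56 [166.  274.8] [0.6019 0.0269 0.077 ]
top lever_tab 0.52 [181.6 269.7] [0.5583 0.0403 0.094 ]
3.25 [ 0.4046 -0.0355  0.3528] [-0.1   0.4  -0.89] [-0.2  -0.02  1.85 -0.    1.31  1.01]
```

View pics/wrist1.png

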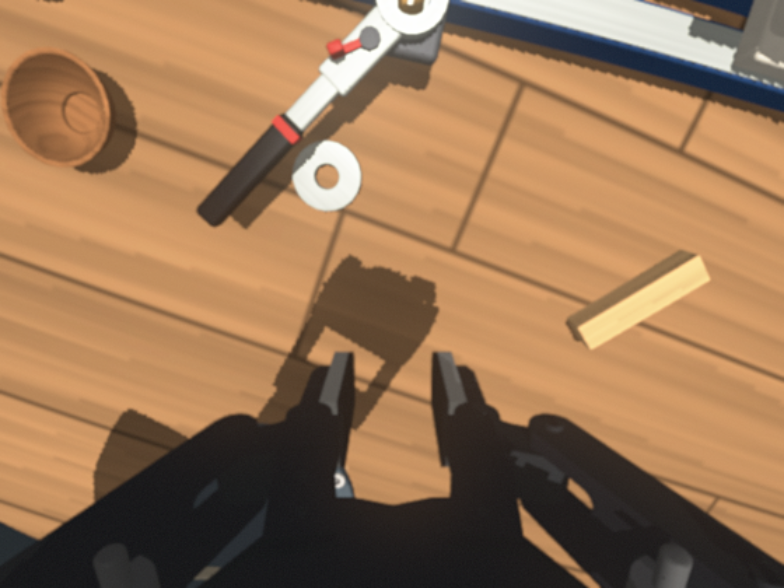

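```bash
python3 -m handwheel '[[[0,3,3,0,0],[0,6,6,0,0],[0,9,7,0,0],[0,9,7,0,0],[0,9,7,0,0]]]'
python3 m.py 2
```

```text
clock: 4.05
eef_pos: [0.4946, 0.0353, 0.3523]
eef_rot: [0.984, 0.179, -0.001, -0.0]
ft_force: [0.0, -0.0, -0.5]
width: -0.0002
wrist bolt_top 0.59 [ 99.9 323.7] [0.5996 0.0221 0.104 ]
wrist lever_tip 0.59 [138.2 270.3] [0.538  0.0646 0.114 ]
wrist handle_grip 0.76 [203.2 212.8] [0.4305 0.107  0.087 ]
wrist ratchet 0.73 [ 99.3 322.5] [0.6023 0.0209 0.077 ]
wrist lever_tab 0.89 [128.6 292.6] [0.5568 0.0434 0.094 ]
4.05 [0.4946 0.0353 0.3523] [ 0.04 -0.02 -0.51] [-0.02  0.16  1.65 -0.    1.33  1.19]
top handle_grip 0.73 [234.8 248.1] [0.4213 0.0987 0.087 ]
4.35 [0.4942 0.0348 0.3531] [-0.45  0.2  -0.18] [-0.02  0.16  1.65 -0.    1.33  1.19]
```

View pics/wrist2.png

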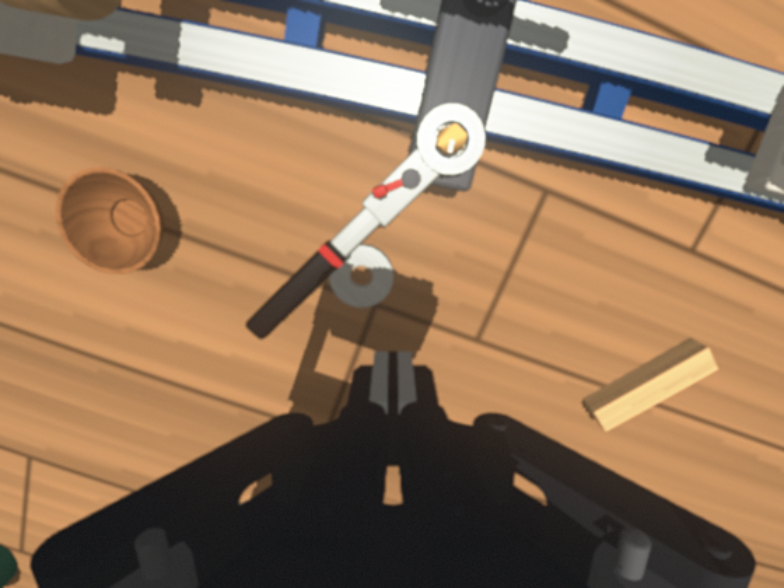

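The wrist view shows the bolt at (453,138) and the tab at (380,190), leaning left. The measured grip distance of 189 mm and pivot distance of 48 mm match the given sizes. Next I'll place the shut fingers left of the tab.

```bash
python3 -m handwheel '[[[0,2,2,-2,0.14],[0,4,4,-6,0.28],[0,6,6,-9,0.42],[0,6.1,5.9,-12,0.56],[0,6.1,5.9,-14,0.7],[0,6.1,5.9,-16,0.747],[0,6.1,5.9,-16,0.747],[0,6.1,5.9,-16,0.747]]]'
python3 m.py 3
```

```text
clock: 5.45
eef_pos: [0.5558, 0.0941, 0.1933]
eef_rot: [0.851, 0.525, -0.0, 0.0]
ft_force: [1.0, 0.6, 0.1]
width: -0.0002
wrist bolt_top 0.72 [273.6 372.4] [0.6009 0.0251 0.104 ]
wrist handle_grip 0.58 [268.4 141.9] [0.4308 0.1051 0.087 ]
wrist ratchet 0.9 [260.6 365.3] [0.6015 0.0223 0.077 ]
wrist lever_tab 0.82 [270.6 312.2] [0.5588 0.0434 0.094 ]
5.45 [0.5558 0.0941 0.1933] [0.98 0.57 0.11] [ 0.09  0.44  1.67 -0.    1.02  0.55]
top bolt_top 0.5 [165.8 276.7] [0.5979 0.0211 0.104 ]
top lever_tip 0.58 [189.1 260.4] [0.5367 0.0635 0.114 ]
top ratchet 0.59 [162.9 275.3] [0.6101 0.0254 0.077 ]
top lever_tab 0.39 [182.7 266.5] [0.5556 0.0487 0.094 ]
5.75 [0.5559 0.0941 0.1936] [0.33 0.23 0.28] [ 0.09  0.44  1.68 -0.    1.02  0.55]
```

View pics/wrist3.png

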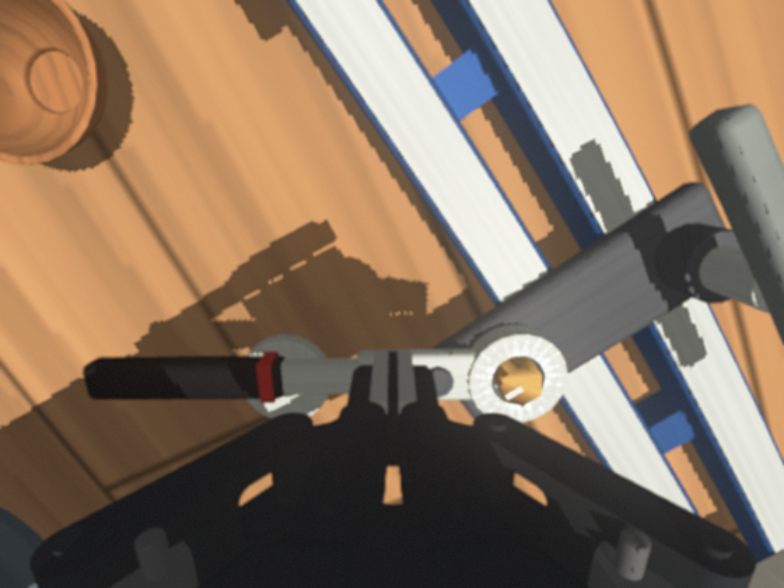

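The shut fingers hang beside the neck and hide the tab, and the stripe on the bolt is clearly visible at (515,390). Now I'll descend.

```bash
python3 -m handwheel '[[[0,0,0,-3,0],[0,0,0,-5,0],[0,0,0,-6,0],[0,0,0,-6.9,0],[0,0,0,-6.9,0],[0,0,0,-6.9,0]]]'
python3 -m handwheel '[[[0,-0.15,-0.3,0,0],[0,-0.3,-0.6,0,0],[0,-0.4,-0.8,0,0],[0,-0.45,-0.9,0,0],[0,-0.45,-0.9,0,0]]]'
python3 m.py 4
```

```text
clock: 6.65
eef_pos: [0.556, 0.0942, 0.1244]
eef_rot: [0.851, 0.526, 0.0, 0.0]
ft_force: [-0.0, -1.0, -0.1]
width: -0.0
clock: 7.15
eef_pos: [0.5511, 0.085, 0.1239]
eef_rot: [0.851, 0.525, 0.0, 0.0]
ft_force: [0.8, -0.1, -1.0]
width: -0.0001
wrist bolt_top 0.97 [318.2 409.6] [0.6008 0.0253 0.104 ]
wrist lever_tip 0.68 [290.8 188.2] [0.5068 0.0989 0.114 ]
wrist handle_grip 0.79 [305.6  92.7] [0.4316 0.1052 0.087 ]
wrist ratchet 0.83 [295.4 394.9] [0.6012 0.0221 0.077 ]
7.15 [0.5511 0.085  0.1239] [ 0.83 -0.12 -0.99] [0.07 0.53 1.74 0.   0.87 0.53]
top bolt_top 0.57 [164.1 276.6] [0.6023 0.0213 0.104 ]
top ratchet 0.63 [164.7 275.7] [0.6053 0.0245 0.077 ]
7.45 [0.5511 0.0852 0.1238] [-0.33  0.29  0.08] [ 0.07  0.53  1.74 -0.    0.87  0.53]
```

View pics/wrist4.png

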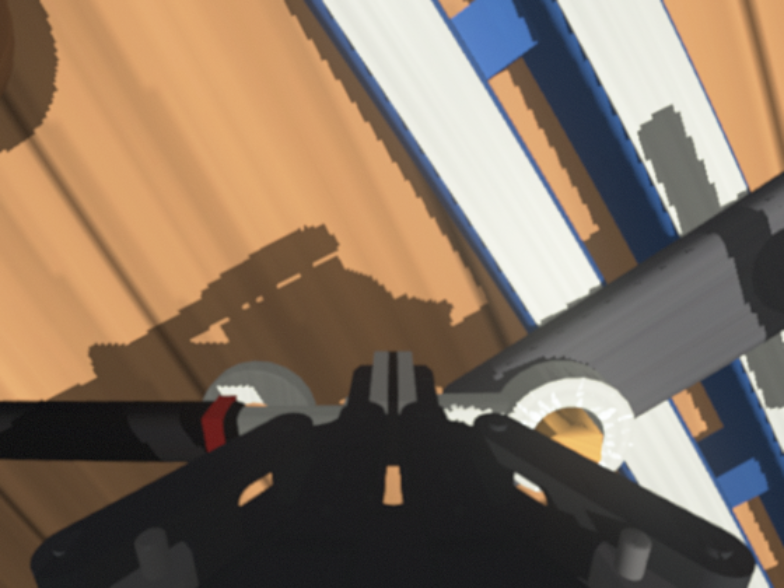

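```bash
python3 -m handwheel '[[[0,-0.09,-0.18,0,0],[0,-0.18,-0.36,0,0],[0,-0.22,-0.45,0,0],[0,-0.27,-0.54,0,0]]]'
python3 -m handwheel '[[[0,-0.09,-0.18,0,0],[0,-0.18,-0.36,0,0],[0,-0.27,-0.54,0,0]]]'
python3 -m handwheel '[[[0,-0.07,-0.14,0,0],[0,-0.14,-0.28,0,0],[0,-0.2,-0.4,0,0]]]'
python3 m.py 5
```

```text
clock: 8.15
eef_pos: [0.5483, 0.0796, 0.1239]
eef_rot: [0.851, 0.526, 0.0, 0.0]
ft_force: [-0.2, -0.5, 0.5]
width: 0.0002
clock: 8.45
eef_pos: [0.5456, 0.0743, 0.1238]
eef_rot: [0.851, 0.526, 0.0, -0.0]
ft_force: [-0.6, 2.8, 0.1]
width: -0.0001
clock: 8.75
eef_pos: [0.5437, 0.0702, 0.1238]
eef_rot: [0.851, 0.526, 0.0, 0.0]
ft_force: [-0.5, 3.8, 0.3]
width: 0.0001
wrist bolt_top 0.72 [294.8 412. ] [0.5994 0.0243 0.104 ]
wrist handle_grip 0.84 [282.2  83.6] [0.4293 0.1061 0.087 ]
wrist ratchet 0.57 [270.7 396.9] [0.6009 0.0235 0.077 ]
wrist lever_tab 0.66 [288.5 328.1] [0.5595 0.0421 0.094 ]
8.75 [0.5437 0.0702 0.1238] [-0.5   3.84  0.26] [ 0.04  0.52  1.76 -0.    0.86  0.51]
top ratchet 0.59 [164.5 276.3] [0.6058 0.0229 0.077 ]
9.05 [0.5437 0.0702 0.1238] [-0.12 -0.5  -0.87] [ 0.04  0.52  1.76 -0.    0.86  0.51]
```

Contact at about 3 N, and the lever is moving. I'll continue slowly.

```bash
python3 -m handwheel '[[[0,-0.05,-0.1,0,0],[0,-0.09,-0.18,0,0],[0,-0.14,-0.28,0,0]]]'
python3 -m handwheel '[[[0,-0.05,-0.1,0,0],[0,-0.09,-0.18,0,0],[0,-0.14,-0.28,0,0]]]'
python3 -m handwheel '[[[0,-0.05,-0.1,0,0],[0,-0.09,-0.18,0,0]]]'
python3 -m handwheel '[[[0,-0.03,-0.06,0,0],[0,-0.05,-0.1,0,0]]]'
```

```text
clock: 9.65
eef_pos: [0.5422, 0.0677, 0.1238]
eef_rot: [0.851, 0.526, 0.0, -0.0]
ft_force: [-0.1, 3.1, 0.5]
width: -0.0
clock: 9.95
eef_pos: [0.5408, 0.0647, 0.1238]
eef_rot: [0.851, 0.526, -0.0, -0.0]
ft_force: [-0.9, 3.8, 0.5]
width: 0.0001
clock: 10.15
eef_pos: [0.5399, 0.0628, 0.1238]
eef_rot: [0.851, 0.526, -0.0, -0.0]
ft_force: [-0.6, 3.5, -0.8]
width: 0.0003
clock: 10.35
eef_pos: [0.5395, 0.0618, 0.1238]
eef_rot: [0.851, 0.526, 0.0, 0.0]
ft_force: [0.8, 2.8, -0.5]
width: 0.0
```

```bash
for i in 1 2; do :; done; python3 -m handwheel '[[[0,-0.02,-0.05,0,0]]]'
python3 -m handwheel '[[[0,-0.02,-0.05,0,0]]]'
python3 -m handwheel '[[[0,-0.02,-0.05,0,0]]]'
```

```text
clock: 10.45
eef_pos: [0.5393, 0.0614, 0.1238]
eef_rot: [0.851, 0.526, 0.0, 0.0]
ft_force: [0.4, 3.9, 0.2]
width: -0.0002
clock: 10.55
eef_pos: [0.5392, 0.0609, 0.1238]
eef_rot: [0.851, 0.526, 0.0, 0.0]
ft_force: [0.9, 2.6, -1.2]
width: 0.0001
clock: 10.65
eef_pos: [0.539, 0.0604, 0.1238]
eef_rot: [0.851, 0.526, 0.0, 0.0]
ft_force: [1.6, 3.0, -0.9]
width: 0.0006
```

```bash
python3 -m handwheel '[[[0,-0.02,-0.05,0,0]]]'
python3 -m handwheel '[[[0,-0.02,-0.05,0,0]]]'
python3 - <<'E'
from h import *
st=env.get_state();im=env.get_image('wrist')
cv2.imwrite('pics/w6.png',cv2.resize(im['img'][200:420,160:480,::-1],None,fx=2.5,fy=2.5,interpolation=cv2.INTER_CUBIC))
im=env.get_image('scene')
cv2.imwrite('pics/s6.png',cv2.resize(im['img'][140:260,230:390,::-1],None,fx=4.5,fy=4.5,interpolation=cv2.INTER_CUBIC))
E
```

```text
clock: 10.75
eef_pos: [0.5388, 0.0598, 0.1239]
eef_rot: [0.851, 0.526, 0.0, 0.0]
ft_force: [1.5, 3.3, -1.1]
width: 0.0
clock: 10.85
eef_pos: [0.5386, 0.0594, 0.1239]
eef_rot: [0.851, 0.526, 0.0, 0.0]
ft_force: [1.6, 3.1, -1.8]
width: -0.0002
```

View pics/s6.png

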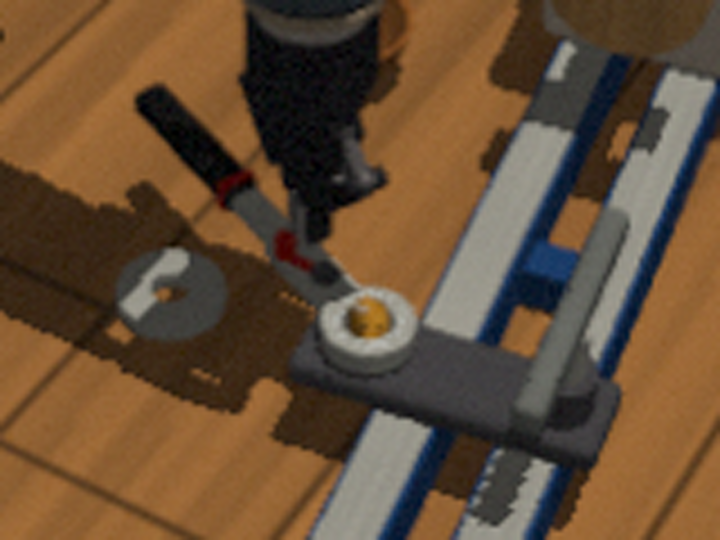

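The scene view shows the tab (285,245) now on the near side of the neck. I'll edge forward until the stop is felt.

```bash
python3 -m handwheel '[[[0,-0.02,-0.05,0,0]]]'
python3 -m handwheel '[[[0,-0.02,-0.05,0,0]]]'
python3 -m handwheel '[[[0,-0.02,-0.04,0,0]]]'
```

```text
clock: 11.05
eef_pos: [0.5385, 0.0589, 0.1239]
eef_rot: [0.851, 0.526, 0.0, 0.0]
ft_force: [2.1, 2.2, -2.0]
width: -0.0
clock: 11.15
eef_pos: [0.5383, 0.0584, 0.1239]
eef_rot: [0.851, 0.526, 0.0, 0.0]
ft_force: [3.3, 4.7, -1.1]
width: 0.0001
clock: 11.25
eef_pos: [0.5383, 0.0583, 0.1239]
eef_rot: [0.851, 0.525, 0.001, 0.0]
ft_force: [4.7, 6.9, -2.9]
width: 0.0001
```

Force rose to 8 N with no further travel, so the stop is reached. Backing off, then up for a look.

```bash
python3 -m handwheel '[[[0,0.1,0.2,0,0],[0,0.6,1.2,0,0],[0,1.5,3,0,0],[0,1.5,3,2,0],[0,1.5,3,5,0],[0,2.5,5,8,0],[0,2.5,5,8,0]]]'
python3 m.py 7
python3 - <<'E'
from h import *
im=env.get_image('top')
cv2.imwrite('pics/t7.png',cv2.resize(im['img'][140:260,210:340,::-1],None,fx=5,fy=5,interpolation=cv2.INTER_CUBIC))
E
```

```text
clock: 11.95
eef_pos: [0.5653, 0.11, 0.2078]
eef_rot: [0.85, 0.526, 0.003, 0.001]
ft_force: [0.5, -0.7, 0.4]
width: 0.0
wrist bolt_top 0.9 [284.  360.1] [0.5993 0.0273 0.104 ]
wrist handle_grip 0.86 [280.1 147.7] [0.4297 0.1053 0.087 ]
wrist ratchet 0.81 [271.9 351.9] [0.5975 0.0247 0.077 ]
wrist lever_tab 0.57 [280.9 307.4] [0.5593 0.0444 0.094 ]
11.95 [0.5653 0.11   0.2078] [ 0.49 -0.7   0.42] [0.11 0.44 1.63 0.   1.06 0.57]
top bolt_top 0.39 [167.5 277.7] [0.5934 0.0185 0.104 ]
top lever_tip 0.61 [191.2 269.6] [0.5308 0.04   0.114 ]
top lever_tab 0.37 [182.2 266.6] [0.5569 0.0484 0.094 ]
12.25 [0.5623 0.1078 0.2028] [ 0.13  0.09 -0.1 ] [ 0.11  0.45  1.64 -0.    1.05  0.57]
```

View pics/wrist7.png

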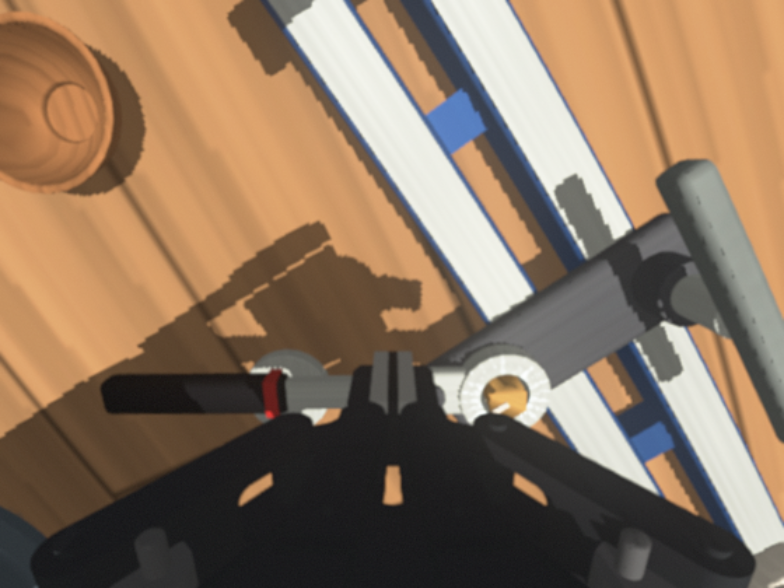

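View pics/t7.png

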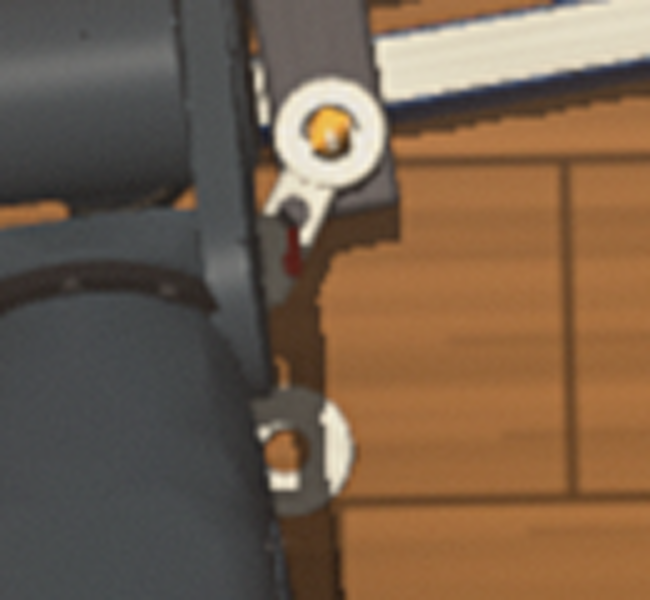

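The lever is over: its tip measures (0.531,0.040) against an expected (0.5305,0.043). Next I'll put the fist on the +y side of the grip.

```bash
python3 -m handwheel '[[[0,-4,2,0,0],[0,-8,4,0,0],[0,-11.3,4,-1,0],[0,-11.3,4,-4,0],[0,-11.3,4,-7,0],[0,-11.3,4,-10,0],[0,-11.3,4,-11.1,0],[0,-11.3,4,-11.1,0],[0,-11.3,4,-11.1,0]]]'
python3 m.py 8
cat > arc.py <<'E'
import sys,numpy as np
from plant import env
B=np.array([.600,.024]);th0=float(sys.argv[1]);step=float(sys.argv[2]);n=int(sys.argv[3]);off=.0225
f=lambda t:B+.19*np.array([np.cos(t),np.sin(t)])-off*np.array([-np.sin(t),np.cos(t)])
p=env.get_state()['eef_pos'][:2] if len(sys.argv)<5 else f(np.radians(th0))
for i in range(1,n+1):
    t=np.radians(th0+step*i); d=(f(t)-p)*100; print(th0+step*i,d.round(2),round(np.radians(step*i),3))
E
python3 arc.py 150 2 2
```

```text
clock: 13.5
eef_pos: [0.4505, 0.1481, 0.0937]
eef_rot: [0.851, 0.526, 0.0, 0.0]
ft_force: [-0.5, -0.6, 0.3]
width: 0.0001
wrist lever_tip 0.9 [417.3 535.2] [0.5317 0.0419 0.114 ]
wrist handle_grip 0.83 [360.1 282.2] [0.4302 0.1059 0.087 ]
wrist lever_tab 0.86 [361.4 558.3] [0.56   0.0429 0.094 ]
13.5 [0.4505 0.1481 0.0937] [-0.48 -0.58  0.31] [0.22 0.46 1.97 0.   0.71 0.68]
top bolt_top 0.44 [163.5 275.5] [0.604  0.0241 0.104 ]
top lever_tip 0.48 [194.2 266.9] [0.5232 0.0471 0.114 ]
top handle_grip 0.86 [231.2 248.2] [0.4306 0.0984 0.087 ]
top ratchet 0.66 [165.3 274.4] [0.6038 0.0279 0.077 ]
top lever_tab 0.39 [182.8 267.5] [0.5553 0.0461 0.094 ]
13.8 [0.4502 0.1481 0.0935] [0.06 0.33 0.47] [0.22 0.46 1.97 0.   0.71 0.68]
152.0 [-0.71 -1.5 ] 0.035
154.0 [-1.08 -2.05] 0.07
```

View pics/wrist8.png

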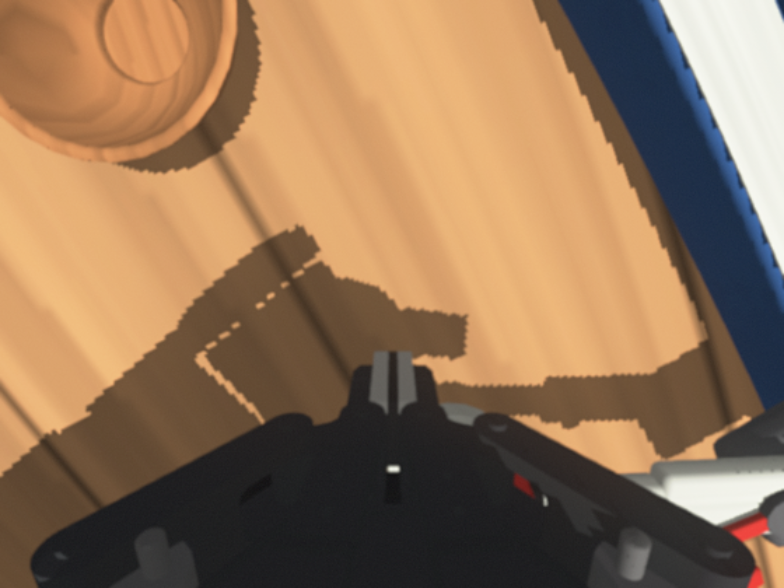

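The fist stands beside the grip with the bowl clear at upper left. Approaching contact.

```bash
python3 -m handwheel '[[[0,-0.3,-0.6,0,0],[0,-0.6,-1.2,0,0],[0,-0.8,-1.6,0,0],[0,-0.9,-1.8,0,0]]]'
python3 arc.py 152.5 1.5 10
```

```text
clock: 14.5
eef_pos: [0.4406, 0.1295, 0.0928]
eef_rot: [0.851, 0.525, -0.0, -0.0]
ft_force: [-0.1, 0.8, -1.0]
width: -0.0
154.0 [-0.15 -0.19] 0.026
155.5 [-0.42 -0.62] 0.052
157.0 [-0.67 -1.05] 0.079
158.5 [-0.91 -1.49] 0.105
160.0 [-1.14 -1.93] 0.131
161.5 [-1.36 -2.38] 0.157
163.0 [-1.57 -2.84] 0.183
164.5 [-1.77 -3.3 ] 0.209
166.0 [-1.95 -3.77] 0.236
167.5 [-2.12 -4.24] 0.262
```

```bash
python3 -m handwheel '[[[0,-0.15,-0.2,0,0.02],[0,-0.4,-0.6,0,0.05],[0,-0.65,-1.05,0,0.08],[0,-0.9,-1.5,0,0.1],[0,-1.15,-1.95,0,0.13]]]'
python3 arc.py 160 1.5 10 x
```

```text
clock: 15.0
eef_pos: [0.4296, 0.1109, 0.0929]
eef_rot: [0.814, 0.58, 0.001, -0.0]
ft_force: [1.2, 6.6, -1.8]
width: 0.0001
161.5 [-0.22 -0.45] 0.026
163.0 [-0.43 -0.91] 0.052
164.5 [-0.62 -1.37] 0.079
166.0 [-0.81 -1.83] 0.105
167.5 [-0.98 -2.3 ] 0.131
169.0 [-1.14 -2.78] 0.157
170.5 [-1.28 -3.26] 0.183
172.0 [-1.42 -3.74] 0.209
173.5 [-1.54 -4.23] 0.236
175.0 [-1.65 -4.72] 0.262
```

Force is 6.7 N, which matches free clicking drag.

```bash
python3 -m handwheel '[[[0,-0.2,-0.45,0,0.026],[0,-0.43,-0.9,0,0.052],[0,-0.62,-1.37,0,0.079]]]'
python3 -m handwheel '[[[0,-0.19,-0.46,0,0.026],[0,-0.36,-0.93,0,0.052],[0,-0.52,-1.41,0,0.078]]]'
python3 -m handwheel '[[[0,-0.14,-0.48,0,0.026],[0,-0.28,-0.96,0,0.052],[0,-0.4,-1.45,0,0.079],[0,-0.51,-1.94,0,0.105]]]'
python3 m.py 9;python3 arc.py 175 1.5 10 x
```

```text
clock: 15.3
eef_pos: [0.4232, 0.0972, 0.0929]
eef_rot: [0.791, 0.612, 0.001, -0.0]
ft_force: [0.1, 6.6, 0.3]
width: -0.0002
clock: 15.6
eef_pos: [0.4179, 0.0831, 0.0929]
eef_rot: [0.766, 0.642, 0.0, -0.0]
ft_force: [-0.0, 6.9, 0.1]
width: -0.0001
clock: 16.0
eef_pos: [0.4127, 0.0637, 0.0929]
eef_rot: [0.732, 0.682, 0.0, -0.0]
ft_force: [0.0, 7.1, 1.2]
width: -0.0
wrist lever_tip 0.69 [388.1 548.5] [0.5298 0.0159 0.114 ]
wrist handle_grip 0.73 [322.3 283.8] [0.4127 0.0412 0.087 ]
16.0 [0.4127 0.0637 0.0929] [0.04 7.14 1.22] [0.04 0.39 2.11 0.   0.65 0.11]
top bolt_top 0.45 [165.2 275.9] [0.5995 0.0231 0.104 ]
top lever_tip 0.37 [193.4 277.1] [0.5248 0.0209 0.114 ]
top ratchet 0.55 [166.2 277. ] [0.6012 0.0211 0.077 ]
top lever_tab 0.56 [184.2 272.1] [0.5514 0.0341 0.094 ]
16.3 [0.4129 0.0633 0.0928] [ 0.08 -0.   -0.13] [ 0.04  0.39  2.11 -0.    0.65  0.11]
176.5 [-0.1  -0.49] 0.026
178.0 [-0.18 -0.99] 0.052
179.5 [-0.25 -1.48] 0.079
181.0 [-0.3  -1.98] 0.105
182.5 [-0.35 -2.48] 0.131
184.0 [-0.38 -2.98] 0.157
185.5 [-0.4  -3.48] 0.183
187.0 [-0.4  -3.98] 0.209
188.5 [-0.39 -4.48] 0.236
190.0 [-0.37 -4.98] 0.262
```

View pics/wrist9.png

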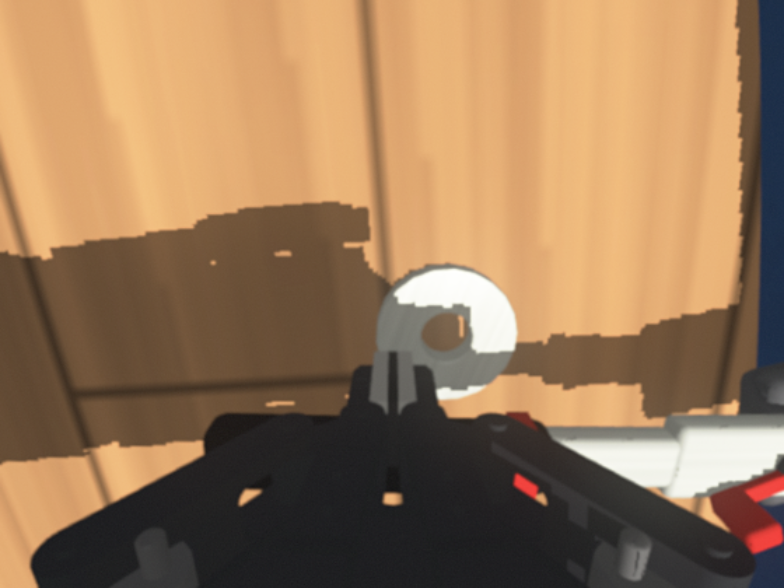

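View pics/top9.png

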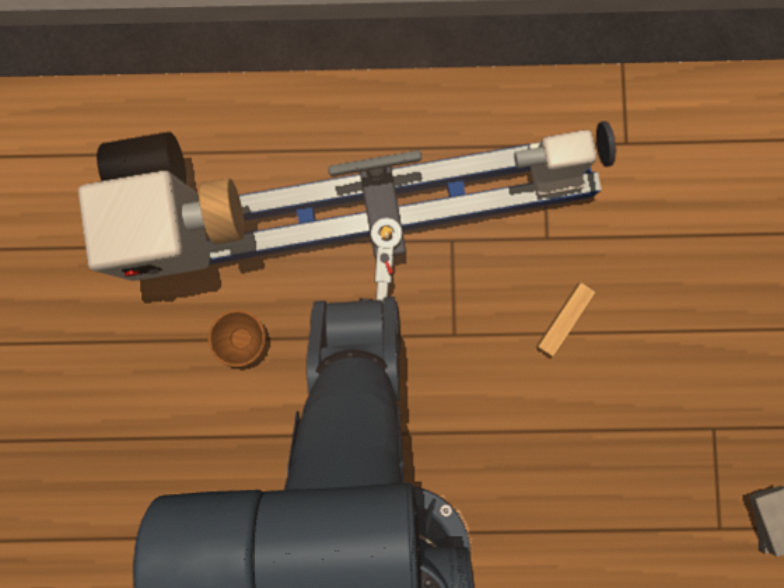

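All clear: the ring is untouched below the fist and the force is still at free drag after about 20°. Continuing in 3-row bites to catch the rise.

```bash
python3 -m handwheel '[[[0,-0.1,-0.5,0,0.026],[0,-0.18,-1,0,0.052]]]'
python3 -m handwheel '[[[0,-0.07,-0.5,0,0.026],[0,-0.12,-1,0,0.053]]]'
python3 -m handwheel '[[[0,-0.05,-0.5,0,0.026],[0,-0.08,-1,0,0.052]]]'
python3 -m handwheel '[[[0,-0.02,-0.5,0,0.026],[0,-0.02,-1,0,0.052]]]'
```

```text
clock: 16.8
eef_pos: [0.4111, 0.0538, 0.0928]
eef_rot: [0.714, 0.7, 0.0, -0.0]
ft_force: [-0.6, 7.4, 0.1]
width: 0.0001
clock: 17.0
eef_pos: [0.4098, 0.0438, 0.0928]
eef_rot: [0.695, 0.719, 0.0, -0.0]
ft_force: [-0.2, 9.5, 0.0]
width: -0.0002
clock: 17.2
eef_pos: [0.4089, 0.0339, 0.0928]
eef_rot: [0.676, 0.737, 0.0, -0.001]
ft_force: [-1.4, 11.5, 1.3]
width: 0.0
clock: 17.4
eef_pos: [0.4086, 0.024, 0.0928]
eef_rot: [0.657, 0.754, 0.0, -0.001]
ft_force: [0.1, 12.5, 1.7]
width: -0.0
```

Force rises from 7 to 12.5 N between about 179° and 185°, so it has bitten. Continuing about 30° further, then I'll look at the stripe.

```bash
python3 arc.py 187 1.5 10 x; python3 arc.py 202 1.5 10 x
```

```text
188.5 [ 0.01 -0.5 ] 0.026
190.0 [ 0.03 -1.  ] 0.052
191.5 [ 0.07 -1.5 ] 0.079
193.0 [ 0.11 -2.  ] 0.105
194.5 [ 0.17 -2.5 ] 0.131
196.0 [ 0.25 -2.99] 0.157
197.5 [ 0.34 -3.49] 0.183
199.0 [ 0.44 -3.98] 0.209
200.5 [ 0.55 -4.46] 0.236
202.0 [ 0.67 -4.95] 0.262
203.5 [ 0.14 -0.48] 0.026
205.0 [ 0.29 -0.96] 0.052
206.5 [ 0.45 -1.43] 0.079
208.0 [ 0.63 -1.9 ] 0.105
209.5 [ 0.81 -2.37] 0.131
211.0 [ 1.01 -2.83] 0.157
212.5 [ 1.23 -3.28] 0.183
214.0 [ 1.45 -3.73] 0.209
215.5 [ 1.68 -4.17] 0.236
217.0 [ 1.93 -4.61] 0.262
```

```bash
python3 -m handwheel '[[[0,0.01,-0.5,0,0.026],[0,0.03,-1,0,0.052],[0,0.07,-1.5,0,0.079],[0,0.11,-2,0,0.105],[0,0.17,-2.5,0,0.131],[0,0.25,-3,0,0.157],[0,0.34,-3.5,0,0.183],[0,0.44,-4,0,0.209],[0,0.55,-4.46,0,0.236],[0,0.67,-4.95,0,0.262]]]'
python3 -m handwheel '[[[0,0.14,-0.48,0,0.026],[0,0.29,-0.96,0,0.052],[0,0.45,-1.43,0,0.079],[0,0.63,-1.9,0,0.105],[0,0.81,-2.37,0,0.131],[0,1.01,-2.83,0,0.157],[0,1.23,-3.28,0,0.183],[0,1.45,-3.73,0,0.209]]]'
python3 m.py 10
python3 - <<'E'
from h import *
im=env.get_image('top')
cv2.imwrite('pics/t10.png',cv2.resize(im['img'][140:260,210:340,::-1],None,fx=5,fy=5,interpolation=cv2.INTER_CUBIC))
E
```

```text
clock: 18.4
eef_pos: [0.4147, -0.0252, 0.0927]
eef_rot: [0.553, 0.833, 0.0, -0.001]
ft_force: [-3.8, 13.7, 5.5]
width: 0.0002
clock: 19.2
eef_pos: [0.4287, -0.0624, 0.0927]
eef_rot: [0.463, 0.887, 0.0, -0.002]
ft_force: [-8.4, 11.4, 10.2]
width: 0.0004
wrist lever_tip 0.74 [387.1 551.3] [ 0.5499 -0.0247  0.114 ]
wrist handle_grip 0.92 [325.5 283. ] [ 0.4436 -0.0813  0.087 ]
19.2 [ 0.4287 -0.0624  0.0927] [-8.42 11.36 10.24] [-0.25  0.41  2.07  0.    0.67 -0.86]
top bolt_top 0.49 [167.4 274.8] [0.5938 0.0261 0.104 ]
top lever_tip 0.61 [185.  295.5] [ 0.5455 -0.0266  0.114 ]
top ratchet 0.9 [165.7 273.1] [0.6028 0.0314 0.077 ]
top lever_tab 0.64 [184.  286.6] [ 0.5511 -0.0036  0.094 ]
19.5 [ 0.429  -0.0629  0.0926] [-4.39  4.76  4.83] [-0.25  0.41  2.07  0.    0.67 -0.86]
```

View pics/t10.png

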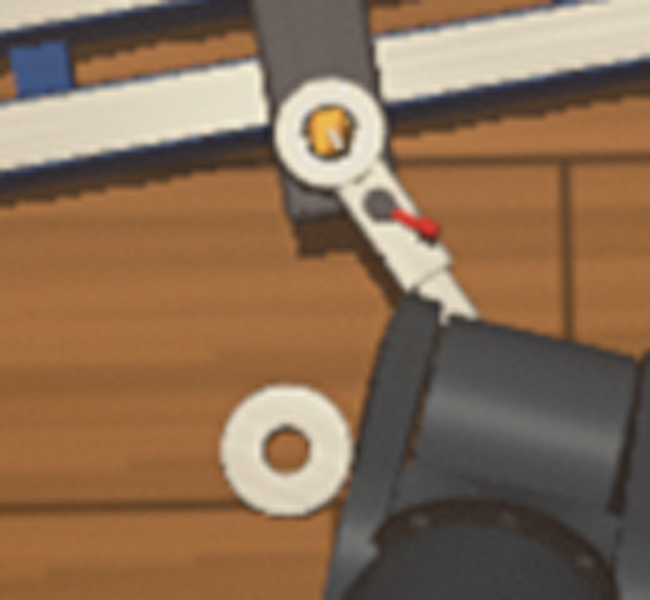

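View pics/wrist10.png

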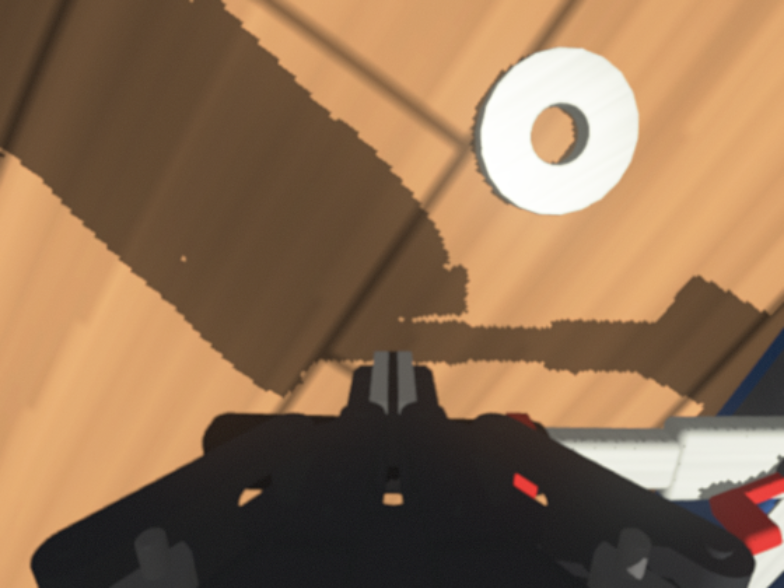

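The stripe points from (329,131) to (340,140), so the bolt is about 30° round; the ring is still in place and the grip is at 214°. I'll push 10° more, then inspect closely.

```bash
python3 arc.py 214 1.5 7 x
```

```text
215.5 [ 0.24 -0.44] 0.026
217.0 [ 0.48 -0.88] 0.052
218.5 [ 0.74 -1.31] 0.079
220.0 [ 1.01 -1.73] 0.105
221.5 [ 1.29 -2.15] 0.131
223.0 [ 1.58 -2.55] 0.157
224.5 [ 1.88 -2.95] 0.183
```

```bash
python3 -m handwheel '[[[0,0.24,-0.44,0,0.026],[0,0.48,-0.88,0,0.052],[0,0.74,-1.31,0,0.079],[0,1.01,-1.73,0,0.105],[0,1.29,-2.15,0,0.131],[0,1.58,-2.55,0,0.157],[0,1.75,-2.78,0,0.175]]]'
python3 -m handwheel '[[[0,-0.5,0.5,0,0],[0,-2,2.1,0,0],[0,-2,2.1,3,0],[0,-2,2.1,7,0],[0,0,5,10,0],[0,3,8,10,0],[0,7,9.8,10,0],[0,7,9.8,10,0],[0,7,9.8,10,0]]]'
python3 m.py 11;python3 - <<'E'
from h import *
st=env.get_state();im=env.get_image('wrist');b=proj(im,[.6,.024,.104],st).astype(int);print(b)
r0,c0=max(b[0]-50,0),max(b[1]-60,0)
cv2.imwrite('pics/w11.png',cv2.resize(im['img'][r0:r0+100,c0:c0+120,::-1],None,fx=6,fy=6,interpolation=cv2.INTER_CUBIC))
print(r0,c0)
E
```

```text
clock: 20.55
eef_pos: [0.4455, -0.0903, 0.0924]
eef_rot: [0.383, 0.924, 0.0, -0.003]
ft_force: [-10.0, 8.1, 10.0]
width: -0.0001
clock: 21.45
eef_pos: [0.5174, 0.0072, 0.1923]
eef_rot: [0.383, 0.924, -0.0, -0.0]
ft_force: [-0.2, -0.3, -0.2]
width: -0.0003
wrist bolt_top 0.63 [279.1 371.7] [0.5998 0.0255 0.104 ]
wrist handle_grip 0.61 [266.6 140.5] [ 0.4657 -0.1061  0.087 ]
wrist ratchet 0.92 [266.5 361.1] [0.6011 0.0224 0.077 ]
wrist lever_tab 0.58 [271.6 310.3] [ 0.5657 -0.0068  0.094 ]
21.45 [0.5174 0.0072 0.1923] [-0.24 -0.32 -0.22] [-0.08  0.37  1.8  -0.    0.98 -0.86]
top handle_grip 0.88 [216.4 330. ] [ 0.465  -0.1147  0.087 ]
21.75 [0.5171 0.0063 0.1929] [-0.16 -0.88 -0.96] [-0.08  0.37  1.8  -0.    0.98 -0.86]
[279 370]
229 310
```

View pics/w11.png

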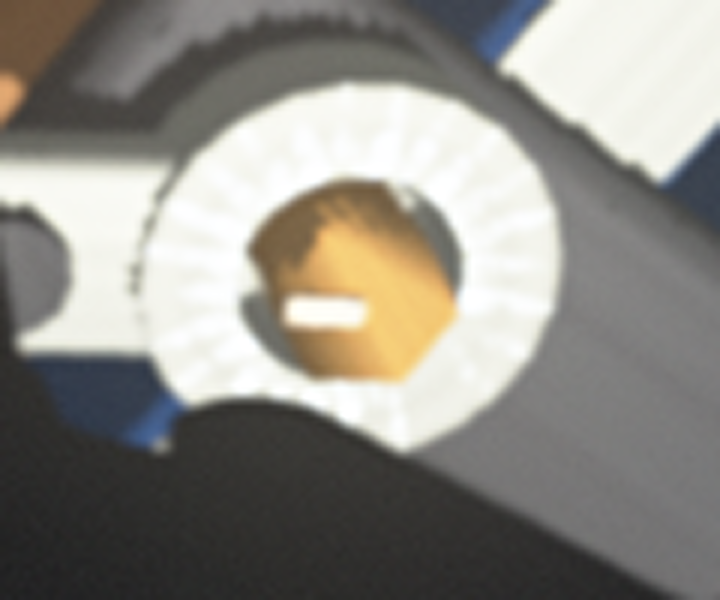

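View pics/wrist11.png

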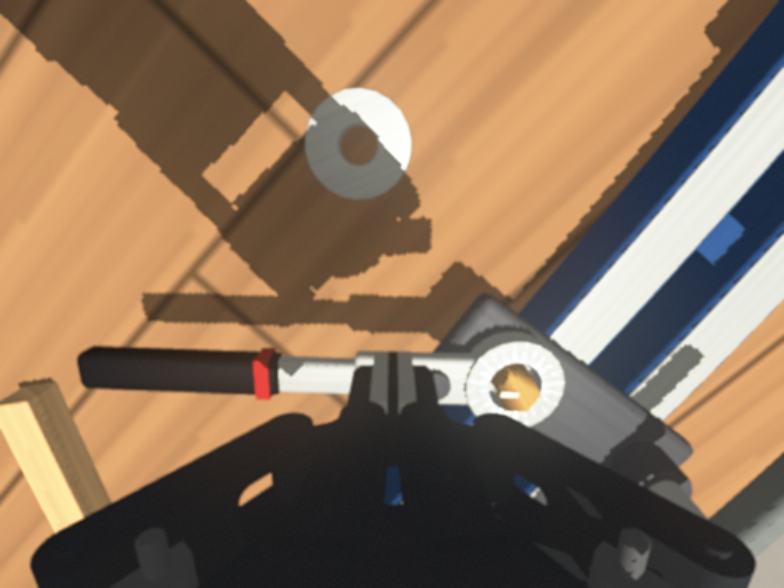

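The stripe is clear, running from (285,311) to (365,313) in the crop. I'll compute its world direction and compare it with the picture taken before the swing.

```bash
cat > stripe.py <<'E'
from h import *
def stripe(img,im,st,B,nm):
    b=proj(im,[B[0],B[1],.104],st); hsv=cv2.cvtColor(img,cv2.COLOR_RGB2HSV)
    yy,xx=np.mgrid[:420,:560]; near=(xx-b[1])**2+(yy-b[0])**2<17**2
    m=((hsv[...,1]<70)&(hsv[...,2]>190)&near).astype(np.uint8)
    n,l,s,c=cv2.connectedComponentsWithStats(m)
    for i in range(1,n):
        if s[i,4]<10: continue
        ys,xs=np.nonzero(l==i); 
        P=np.array([at_z(im,[y,x],.104,st)[:2] for y,x in zip(ys,xs)]); ce=P.mean(0)
        w,v=np.linalg.eigh(np.cov((P-ce).T)); d=v[:,1]; 
        print(nm,'area',s[i,4],'box',s[i,:4],'cen',ce.round(4),'ang',np.degrees(np.arctan2(d[1],d[0])).round(1)%180+180,'sig mm',(np.sqrt(w)*1e3).round(1),'radial',np.degrees(np.arctan2(*(ce-B[:2])[::-1])).round(1)%360)
if __name__=='__main__':
    st=env.get_state();im=env.get_image('wrist');B=[.6,.0245]
    for r in env.tip_of('bolt_top','wrist')[:1]: print(at_z(im,r['point'],.104,st))
    stripe(im['img'],im,st,B,'now')
    for f,p,q in [('wrist3',[.5558,.0941,.1933],[.851,.525,0,0]),('wrist7',[.5653,.11,.2078],[.85,.526,.003,.001]),('wrist2',[.4946,.0353,.3523],[.984,.179,-.001,0]),('wrist11',[0.5174,0.0072,0.1923],[.383,.924,0,0])]:
        im0=cv2.resize(cv2.imread('pics/%s.png'%f)[...,::-1],(560,420),interpolation=cv2.INTER_AREA)
        stripe(np.ascontiguousarray(im0),im,dict(eef_pos=np.array(p),eef_rot=np.array(q)),B,f)
E
python3 stripe.py
```

```text
[0.59889747 0.02403763 0.104     ]
now area 130 box [361 274  28  22] cen [0.6107 0.0221] ang 262.0 sig mm [2.6 7. ] radial 347.5
now area 71 box [357 278  14   6] cen [0.5969 0.0194] ang 220.8 sig mm [1.4 2.9] radial 239.1
wrist3 area 59 box [361 276  12   9] cen [0.5953 0.0216] ang 190.0 sig mm [1.2 2.8] radial 211.6
wrist3 area 81 box [358 282  29  11] cen [0.5971 0.0127] ang 342.0 sig mm [1.7 6. ] radial 256.0
wrist7 area 57 box [368 284  11  17] cen [0.6068 0.0129] ang 218.5 sig mm [1.3 4.5] radial 300.4
wrist7 area 48 box [352 288  12   7] cen [0.5955 0.0218] ang 183.5 sig mm [1.2 2.7] radial 210.5
wrist2 area 452 box [305  83  34  34] cen [0.5995 0.0256] ang 267.9 sig mm [10.8 12.3] radial 112.3
wrist2 area 40 box [319  99   6  10] cen [0.5957 0.0221] ang 188.4 sig mm [1.4 3. ] radial 208.6
wrist11 area 120 box [359 276  29  21] cen [0.6106 0.0218] ang 258.7 sig mm [2.7 7.1] radial 345.6
wrist11 area 69 box [357 279  14   6] cen [0.597  0.0193] ang 222.0 sig mm [1.3 2.9] radial 239.8
```

Run:
```python
from h import *
st=env.get_state();im=env.get_image('wrist')
S={'wrist3':([.5558,.0941,.1933],[.851,.525,0,0]),'wrist7':([.5653,.11,.2078],[.85,.526,.003,.001]),'wrist2':([.4946,.0353,.3523],[.984,.179,-.001,0]),'wrist11':([0.5174,0.0072,0.1923],[.383,.924,0,0])}
# rectify onto z=.104 plane, 0.1mm/px, north = +x up, left=+y
tiles=[]
for f in ['wrist2','wrist3','wrist7','wrist11']:
    p,q=S[f];s=dict(eef_pos=np.array(p),eef_rot=np.array(q)/np.linalg.norm(q))
    big=cv2.imread('pics/%s.png'%f)
    N=300;mx=np.zeros((N,N),np.float32);my=mx.copy()
    for i in range(0,N):
        for j in range(0,N):
            r=proj(im,[.6+(N/2-i)*1.2e-4,.0245+(N/2-j)*1.2e-4,.104],s);mx[i,j]=(r[1]+.5)*1.4-.5;my[i,j]=(r[0]+.5)*1.4-.5
    tiles.append(cv2.remap(big,mx,my,cv2.INTER_CUBIC))
t=np.vstack([np.hstack(tiles[:2]),np.hstack(tiles[2:])]);cv2.imwrite('pics/rect.png',t)
# lathe yaw from top image bed edge (blue front)
tp=env.get_image('top')
for a in [(165,)]: pass
```

```text
(no output)
```

View pics/rect.png

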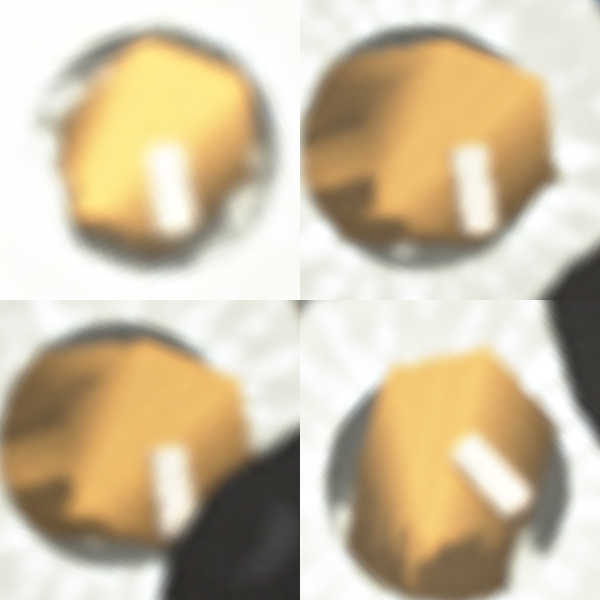

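Rectified to the bolt-top plane, the stripe was about 8.9° from straight down before the swing and is about 43.8° now. The bolt has turned about 35°, so I'll add about 17°.

```bash
python3 -m handwheel '[[[0,-4,-1.8,0,0],[0,-7,-4.8,0,0],[0,-9,-7.7,0,0],[0,-9,-7.7,-3,0],[0,-9,-7.7,-6,0],[0,-9,-7.7,-9,0],[0,-9,-7.7,-10,0],[0,-9,-7.7,-10,0]]]'
python3 arc.py 222 1.5 10; python3 arc.py 237 1.5 4 x
```

```text
clock: 23.1
eef_pos: [0.4271, -0.0701, 0.0921]
eef_rot: [0.384, 0.923, -0.0, -0.001]
ft_force: [-0.7, -0.2, 0.3]
width: -0.0004
223.5 [ 1.96 -2.04] 0.026
225.0 [ 2.26 -2.43] 0.052
226.5 [ 2.58 -2.82] 0.079
228.0 [ 2.9 -3.2] 0.105
229.5 [ 3.24 -3.58] 0.131
231.0 [ 3.58 -3.94] 0.157
232.5 [ 3.94 -4.29] 0.183
234.0 [ 4.3  -4.64] 0.209
235.5 [ 4.67 -4.97] 0.236
237.0 [ 5.05 -5.3 ] 0.262
238.5 [ 0.39 -0.32] 0.026
240.0 [ 0.79 -0.62] 0.052
241.5 [ 1.19 -0.91] 0.079
243.0 [ 1.6 -1.2] 0.105
```

```bash
python3 -m handwheel '[[[0,0.7,-0.7,0,0],[0,1.3,-1.35,0,0],[0,1.7,-1.8,0,0],[0,1.95,-2.05,0,0]]]'
python3 -m handwheel '[[[0,0.3,-0.4,0,0.026],[0,0.62,-0.78,0,0.052],[0,0.94,-1.16,0,0.079],[0,1.28,-1.54,0,0.105],[0,1.62,-1.9,0,0.131],[0,1.98,-2.25,0,0.157],[0,2.34,-2.6,0,0.183],[0,2.71,-2.93,0,0.209],[0,3.1,-3.26,0,0.236]]]'
python3 -m handwheel '[[[0,0.39,-0.32,0,0.026],[0,0.79,-0.62,0,0.052],[0,1.0,-0.78,0,0.066],[0,1.0,-0.78,0,0.066]]]'
```

```text
clock: 23.5
eef_pos: [0.4467, -0.0906, 0.0932]
eef_rot: [0.384, 0.923, 0.0, -0.001]
ft_force: [-8.0, 10.8, 8.8]
width: 0.0001
clock: 24.4
eef_pos: [0.4763, -0.1227, 0.0929]
eef_rot: [0.272, 0.962, 0.0, -0.003]
ft_force: [-12.6, 6.3, 9.5]
width: 0.0
clock: 24.8
eef_pos: [0.4866, -0.1308, 0.0929]
eef_rot: [0.24, 0.971, 0.0, -0.002]
ft_force: [-9.8, 4.1, 7.1]
width: -0.0001
```

```bash
python3 -m handwheel '[[[0,-0.5,0.3,0,0],[0,-2.6,1.5,0,0],[0,-2.6,1.5,3,0],[0,-2.6,1.5,7,0],[0,-1,5,10,0],[0,1,8.5,10,0],[0,4.1,11.4,10,0],[0,4.1,11.4,10,0],[0,4.1,11.4,10,0]]]'
cat > rect.py <<'E'
from h import *
st=env.get_state();im=env.get_image('wrist');save(im,'wrist12.png',1.4)
for k,z in [('bolt_top',.104),('handle_grip',.087),('lever_tip',.114)]:
    for r in env.tip_of(k,'wrist')[:1]: print(k,r['p'],at_z(im,r['point'],z,st))
N=300;mx=np.zeros((N,N),np.float32);my=mx.copy()
for i in range(N):
    for j in range(N):
        r=proj(im,[.6+(N/2-i)*1.2e-4,.0245+(N/2-j)*1.2e-4,.104],st);mx[i,j]=r[1];my[i,j]=r[0]
t=cv2.remap(im['img'][...,::-1].copy(),mx,my,cv2.INTER_CUBIC);old=cv2.imread('pics/rect.png')
for n,a in [('w2',old[:300,:300]),('w3',old[:300,300:]),('w11',old[300:,300:]),('now',t)]:
    h=cv2.cvtColor(a,cv2.COLOR_BGR2HSV);m=((h[...,1]<90)&(h[...,2]>170)).astype(np.uint8)
    n_,l,s,c=cv2.connectedComponentsWithStats(m)
    for i in range(1,n_):
        if 1000<s[i,4]<6000 and np.hypot(*(c[i]-150))<80:
            ys,xs=np.nonzero(l==i);w,v=np.linalg.eigh(np.cov(xs,ys));d=v[:,1];d=d*np.sign(d@(c[i]-150))
            print(n,s[i,4],c[i].round(0),'deg from down, ccw:',np.degrees(np.arctan2(d[0],d[1])).round(1))
cv2.imwrite('pics/rect2.png',cv2.resize(t,None,fx=1.5,fy=1.5))
E
python3 rect.py
python3 - <<'E'
from h import *
im=env.get_image('top');save(im,'top12.png',1.4)
E
```

```text
clock: 25.7
eef_pos: [0.5292, -0.0168, 0.1929]
eef_rot: [0.24, 0.971, -0.0, 0.0]
ft_force: [-0.7, -0.6, -0.6]
width: 0.0002
bolt_top 0.88 [0.59964531 0.02539936 0.104     ]
handle_grip 0.88 [ 0.50774131 -0.14085961  0.087     ]
w2 4611 [170. 188.] deg from down, ccw: 10.1
w3 3621 [174. 189.] deg from down, ccw: 8.7
w11 3838 [191. 175.] deg from down, ccw: 42.5
now 3853 [198. 164.] deg from down, ccw: 59.6
```

View pics/rect2.png

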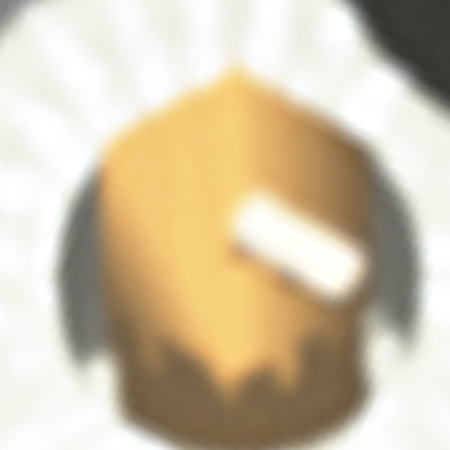

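View pics/top12.png

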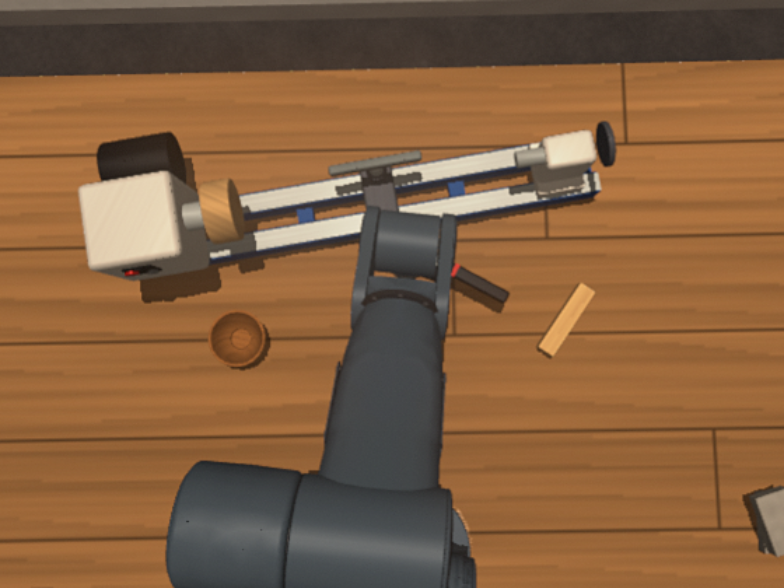

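The stripe is at 59.6° against about 9.2° at the start, so the bolt has turned 50.4°, inside the window. I'll back the arm clear and make a last check of the lever and the bench items.

```bash
python3 -m handwheel '[[[0,0,0,4,0],[0,-2,0,8,0],[0,-6,0,12,0],[0,-10,3,14,0],[0,-13,7,14,0],[0,-15,10,14,0],[0,-17,14,14,0],[0,-18,18,14,0],[0,-18,20,14,0],[0,-18,20,14,0]]]'
python3 m.py 13
python3 - <<'E'
from h import *
im=env.get_image('top')
cv2.imwrite('pics/t13.png',cv2.resize(im['img'][120:280,150:430,::-1],None,fx=2.8,fy=2.8,interpolation=cv2.INTER_CUBIC))
for k in ['bowl','blank','faceplate']:
    for c in ['top']:
        for r in env.tip_of(k,c)[:1]: print(k,c,at_z(im,r['point'],0).round(3))
E
```

```text
clock: 26.95
eef_pos: [0.3486, 0.1842, 0.3329]
eef_rot: [0.239, 0.971, 0.0, 0.0]
ft_force: [0.0, -1.0, -0.2]
width: -0.0
26.95 [0.3486 0.1842 0.3329] [ 0.   -0.96 -0.16] [ 0.37 -0.03  1.9   0.    1.27 -0.72]
top bolt_top 0.49 [164.  277.6] [0.6025 0.0187 0.104 ]
top lever_tip 0.45 [165.1 277.7] [0.598  0.0182 0.114 ]
top handle_grip 0.61 [201.4 341. ] [ 0.5036 -0.1443  0.087 ]
top ratchet 0.7 [166.5 274.9] [0.6005 0.0267 0.077 ]
top lever_tab 0.42 [174.6 290.8] [ 0.5756 -0.015   0.094 ]
27.25 [0.3493 0.182  0.3328] [-0.09 -0.37  0.34] [ 0.36 -0.03  1.9  -0.    1.27 -0.72]
bowl top [0.41  0.306 0.   ]
blank top [ 0.433 -0.322  0.   ]
faceplate top [0.432 0.049 0.   ]
```

View pics/t13.png

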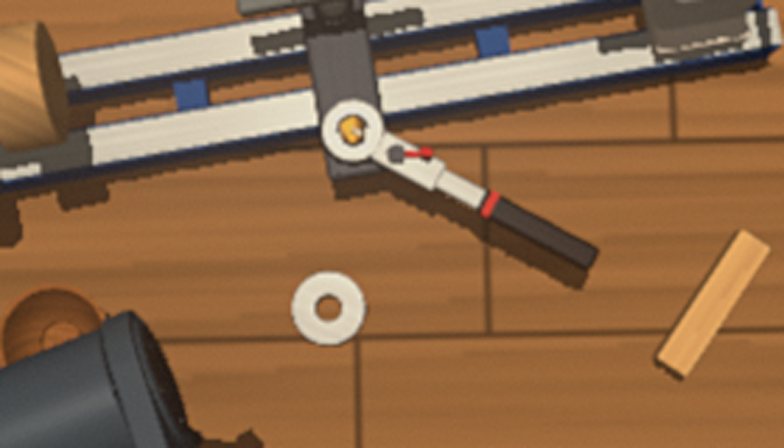

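The lever (397,153)→(428,153) leans to the slackening side. The ring, blank and bowl sit at the same pixels as in the first picture. Handing in.

```bash
python3 -c "
from plant import env
print(env.finish_job())"
```

```text
the job is handed in; nothing more can be done
None
```

The lever is fully over to the slackening side and the bolt is slackened by about 50°, measured on its own paint stripe. I handed the job in at about 27 s on the robot's clock.

- **Lever:** I pushed it over with about 3–4 N. Force rose to about 8 N at its stop, below the 12 N limit, and I backed off there. The last top view still shows it over.
- **Bolt:** I swung the handle anticlockwise with the shut fingers, at no more than about 17 N. The stripe turned from about 9.2° to 59.6°, so 50.4°, give or take about 2°.
- **Bench items:** The bowl, blank and ring show no visible shift from the first picture. The spanner is on the bolt and the arm is clear of everything.

**Checks that disagreed:**
- **Where the spanner bit:** the force began rising about 8–10° of handle swing earlier than the stripe says. Going by force alone, the bolt would have turned about 60°. I relied on the stripe, which I checked again after the final 17° of swing; it advanced by the same 17°.
- **Last lever detection:** the network's final lever-tip detection was wrong, as it landed on the bolt. I judged the lever from the picture instead.

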